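Refit the tape dispenser's cover and snap its retaining cap home

TASK

Put the yellow cover plate back on the violet tape-dispenser drive unit, lowered over its two locating pins (and over the snap stud) until it lies flush on the housing. Then press the red snap cap onto the stud until it clicks and sits right down on the plate, and keep pressing after the click: the job finishes while you still hold the cap pressed down firmly (several newtons, about 10), neither letting go nor backing off. Leave the tape roll, the stamp and the carton where they are.

Things in the scene. Friction and masses are not known exactly. Their poses are not given: they have to be found in the camera images.
- machine: Drive unit of a tape dispenser, fixed: violet housing 160 (x) x 220 (y) mm, top deck 55 mm above its underside, gear recess in the deck. Origin at the centre of the underside, z up. Steel locating pins, 8 mm diameter, tapered tips, stand 26 mm above the deck at (x, y) = (32, 27) and (-32, -65) mm; the snap stud stands at (0, 58) mm.
- seat (a point): Point on the drive unit at the centre of the deck, 55 mm above the unit's origin; same axes. The seated plate's origin belongs here, with the plate's axes along the unit's.
- stud (a point): Point on the axis of the snap stud at the level of the seated plate's top face, 61 mm above the unit's underside; unit's axes. The seated cap's origin belongs here. The steel stud is 13 mm diameter, tapered at its tip 18 mm above this point; four brass spring balls centred 9 mm above this point widen it to 22 mm.
- plate: Loose yellow cover plate, 90 (x) x 190 (y) x 6 mm, about 0.3 kg, lying flat on the bench, fin up. Origin at the centre of its underside, z up. Upright grip fin 8 mm thick (x), 36 mm long (y), centred at (0, -10) mm, top 40 mm above the underside. Holes: 29 mm diameter at (0, 58) mm for the stud, 11 mm at (32, 27) and (-32, -65) mm for the pins. Fits one way round only.
- cap: Loose red snap cap, about 45 g, standing upright on the bench. Origin at the centre of its open underside, z up. Skirt 39 mm diameter from 0 to 23 mm, ribbed knob 26 to 28 mm diameter from 23 to 49 mm. Bore 17 mm at the lip. On the stud the lip meets the balls 11 mm above home; the push rises to 10 to 15 N, drops with a click, then the cap stops on the plate.
- tape_roll: Bystander: cardboard tape roll lying flat, 100 mm diameter, 48 mm high. Origin at the centre of its underside.
- stamp: Bystander: hand stamp, base 50 x 35 x 30 mm, blue handle up to 70 mm. Origin at the centre of its underside.
- carton: Bystander: closed carton 100 x 140 x 60 mm. Origin at the centre of its underside.
Things that resemble listed ones, but are neither listed nor needed, are in the scene too. What is meant by the plate is not blue or green, and is the larger of those in its own colour.

How it is judged:
By the outcome, as a careful person would: the job done as asked, in the order asked, and still so for the second after the job is handed in, while the arm keeps its last pose, push and grip.
It also fails if it takes over 64 s, if anything falls off the work surface, if the arm or the gripper's body presses on something with over 40 N, if the wrist force passes 120 N, or if a joint passes its speed limit or range.

ROBOT

A 6-joint arm with a two-finger parallel gripper is mounted at the origin on the work surface. World frame = base frame: x ahead of the robot, y to its left, z up, the work surface at z = 0. Lengths are in mm, angles in rad, forces in N, time in s.
With the tool pointing down it reaches from about 400 to 925 mm from the base axis. Payload 12.5 kg.
Tool frame: the origin (TCP) lies at the centre of the arm's flange, where the gripper is bolted on; the fingertips stand 190 mm ahead of it and the grasp point (between the pads) lies 171 mm ahead of it; z points along the fingers, y is the line along which they close (so a half turn about z gives the same grasp; the last joint's range is limited). The gripper opens to 95 mm and grips with 3 to 60 N. Pads are 20 mm wide; open, the fingers measure 119 mm over their backs; the gripper's body (75 mm by 180 mm) begins 59 mm behind the grasp point.
Start: joints at [-1.281, 0.491, 1.559, -0, 1.092, -0.106], TCP at [240.985, -576.672, 404.761] pointing down, gripper open.
Joint ranges: [-3.1, 3.1], [-0.84, 2.19], [0.05, 2.79], [-1.13, 4.28], [0.06, 2.93], [-2.69, 2.69]. Speed limits (rad/s): [2.22, 2.22, 2.79, 3.14, 3.14, 3.14].

INTERFACE

Orientations are given as [roll, pitch, yaw] about the fixed x, y, z axes, in that order (R = Rz(yaw) Ry(pitch) Rx(roll)).
In Python, from cell import env, read_camera, search_frame, cut_out gives the robot as it stands. The module is installed in compiled form; this text tells all that it offers.
- The arm moves only by the tool move_arm, never from a script. Its argument "commands" is a list of rows, each a list of 3 entries, a list of its own where there are three numbers: the shift along the world's x, y, z normalised to -1 to 1, where 1 is 0.03 m, then the turn about the world's z normalised to -1 to 1, where 1 is 0.08 rad, then the opening, from -1 (shut) to 1 (fully open), so that 0 is half open. A call has 1 to 20 rows; each row shifts and turns the commanded pose from where the row before left it; what a row does not reach is not made up. A row lasts 1/12 s, in which the tool goes at most 41.7 mm and 7.16 degrees, less where a joint would pass 70% of its speed; a pose out of reach is approached as far as the arm can. A call with a number of a shift or a turn outside -1 to 1 is refused whole. A call with a gripper value outside its range is refused whole. The fingers move at their own pace and stop on an object; the grip force is fixed at half the most. Time passes only in rows, so rows that do not move let the fingers close. It gives the time, the measured TCP pose, the force, the opening and the grip force at its end, in the units of the state.
- env.state(): the state, without advancing time (a new reading comes with each control period).
- read_camera(name): name is "scene" or "top" or "wrist"; returns a dict with "image" (480x640x3 uint8, red, green, blue), "fx", "fy", "cx", "cy" (pixels), "D" ([k1, k2, p1, p2, k3] as OpenCV has them; the pictures are not rectified), "rvec" (rotation vector, rad) and "tvec" (3), from world to camera coordinates, as OpenCV has them. Camera axes: x right, y down, z forward; pixel columns grow to the right and rows downward; lengths in mm; the calibration is good to about 2 mm. A picture is of the moment at which its call begins. There is no depth.
- env.job_done(): hands the job in; it is judged then, once.
Trained networks look in a picture, given as the dict that the camera call returned (one of the last four; its "shot" number tells which), for a name from the list of things; names that differ only in an ending like _2 or _b are one class to them, and where a whole thing is asked for, a point or a joint stands for the part that bears it (a point fixed in the world has none). Each returns a list of dicts, best first, with "confidence" (0 to 1); they miss things now and then, are a little off and sometimes report something else, mostly with a low value. They report only what shows in the picture. A call takes as long as a camera call. They do not tell look-alikes from the thing itself.
- search_frame(thing, picture): "at" ([column, row] in pixels, amid what is visible of it).
- cut_out(thing, picture): "region" (480x640 bool, what is visible of it) and "at" ([column, row] in pixels, amid what is visible of it).
The state is a dict: "t": time; "joints": joint angles; "qvel": joint speeds; "tau": joint torques, N m; "eef_pos": TCP position; "tcp_rot": TCP orientation; "ft_force": force on the tool from outside, world axes, zero at the start; "moment": the same for the moment, N m; "opening": opening from 0.0 (shut) to 1.0 (fully open); "grip_force": force on a finger pad.
Only numpy, scipy, OpenCV 4.12 (cv2) and the standard library are available. Lean on these libraries where they do the work, as an engineer would, in place of code of your own. Each camera call takes 0.05 s, during which the arm holds its last target. There are 200 camera calls.

## Working session

There is one attempt and no reset: what is moved stays moved. The work goes in short steps, Python scripts to look and compute and a tool call to move; the robot and the scene stay as the last step left them, time stands still between calls to the robot, and variables do not carry over. Pictures are saved under pics/ and viewed, at most 13 in all, crops included, and the job is handed in when it is done.

Besides the shell and the picture viewer there is one more tool, called after "Emit:" as name(argument=value, ...) on one line, values as JSON. move_arm: Moves the arm, as the interface text tells. Its arguments: {"type":"object","properties":{"commands":{"type":"array","items":{"type":"array"}}},"required":["commands"]}

```bash
mkdir -p pics; cat > h.py <<'E'
import numpy as np, cv2
from cell import env, read_camera, search_frame, cut_out
def save(p,f): cv2.imwrite('pics/'+f,p["image"][:,:,::-1])
def ray(p,uv):
    K=np.array([[p["fx"],0,p["cx"]],[0,p["fy"],p["cy"]],[0,0,1.]])
    n=cv2.undistortPoints(np.array(uv,float).reshape(-1,1,2),K,np.array(p["D"],float)).reshape(-1,2)
    R=cv2.Rodrigues(np.array(p["rvec"],float))[0]; t=np.array(p["tvec"],float)
    d=np.c_[n,np.ones(len(n))]@R
    return -R.T@t,d
def onz(p,uv,z):
    c,d=ray(p,uv); return c+d*((z-c[2])/d[:,2])[:,None]
def proj(p,X):
    K=np.array([[p["fx"],0,p["cx"]],[0,p["fy"],p["cy"]],[0,0,1.]])
    return cv2.projectPoints(np.array(X,float).reshape(-1,1,3),np.array(p["rvec"],float),np.array(p["tvec"],float),K,np.array(p["D"],float))[0].reshape(-1,2)
E
python3 - <<'E'
from h import *
ims=[]
for n in ("scene","top"):
    p=read_camera(n); save(p,n+'0.png')
    print(n,ray(p,[[320,240]])[0])
    for t in ("machine","plate","cap","stud","tape_roll","stamp","carton"):
        print(t,[(np.round(d["at"]),round(d["confidence"],2), np.round(onz(p,d["at"],0)[0])) for d in cut_out(t,p)])
print(env.state())
E
```

```text
scene [1232.20880657 -538.2421112   753.24803581]
machine [(array([351., 267.]), 0.94, array([600.,  21.,   0.]))]
plate [(array([259., 236.]), 0.86, array([369., -90.,   0.])), (array([346., 206.]), 0.75, array([401., 171.,   0.])), (array([347., 164.]), 0.64, array([223., 323.,   0.])), (array([404., 196.]), 0.57, array([465., 331.,   0.]))]
cap [(array([186., 299.]), 0.61, array([ 461., -334.,    0.]))]
stud []
tape_roll [(array([459., 247.]), 0.93, array([708., 278.,   0.]))]
stamp [(array([409., 312.]), 0.73, array([786.,  25.,   0.])), (array([350., 264.]), 0.46, array([592.,  26.,   0.]))]
carton [(array([274., 362.]), 0.91, array([ 721., -270.,    0.]))]
top [ 392.9155319   -11.08868652 1218.17956938]
machine [(array([316., 192.]), 0.75, array([628.,  11.,   0.]))]
plate [(array([170., 262.]), 0.79, array([462., 335.,   0.])), (array([169., 368.]), 0.64, array([227., 325.,   0.])), (array([357., 307.]), 0.6, array([370., -87.,   0.]))]
cap [(array([468., 261.]), 0.88, array([ 479., -333.,    0.]))]
stud [(array([316., 190.]), 0.74, array([631.,  12.,   0.]))]
tape_roll [(arra
[... 227 characters left out ...]
   0.]))]
{'t': 0.8, 'joints': array([-1.28058782e+00,  4.90873498e-01,  1.55887800e+00,  6.98865021e-06,
        1.09167728e+00, -1.05592494e-01]), 'qvel': array([-3.25551637e-04,  9.56985564e-05,  3.46114332e-04,  9.04022673e-04,
        1.44147885e-03,  3.97231969e-04]), 'tau': array([-1.40488850e-03, -6.12422848e+01, -2.58421379e+01,  6.93025813e-02,
        4.45128966e-02, -4.03518158e-06]), 'eef_pos': array([ 240.99377133, -576.67224463,  404.78499987]), 'tcp_rot': array([3.14142904e+00, 1.11041800e-05, 3.95797774e-01]), 'ft_force': array([-0.36411247,  0.49964102,  0.56692037]), 'moment': array([-0.00206632,  0.01019717,  0.0414246 ]), 'grip_force': 0.0, 'opening': 0.9985343115966924}
```

View pics/top0.png

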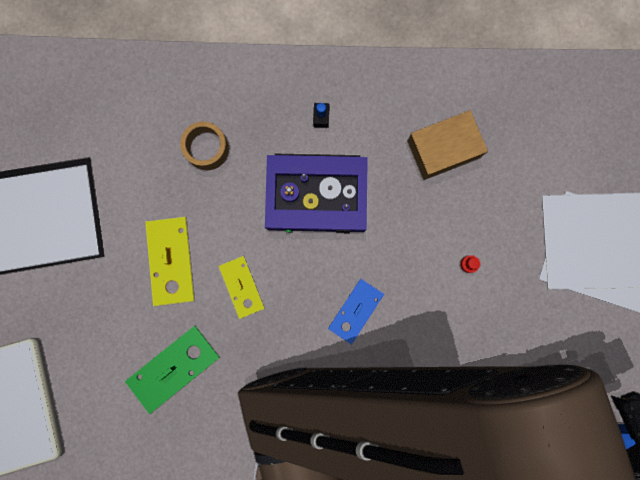

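View pics/scene0.png

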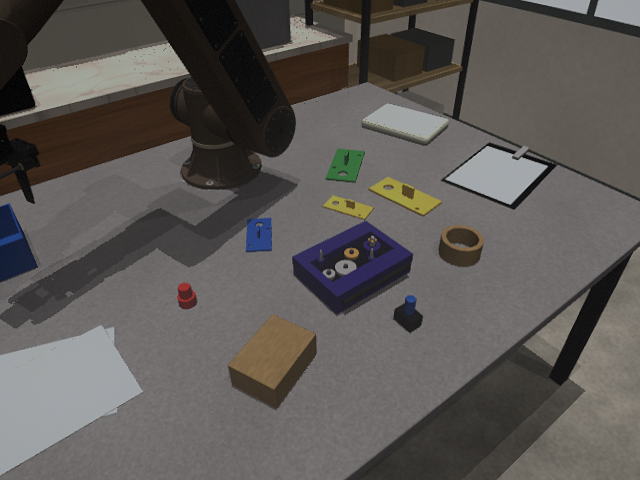

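The candidates in the top view are large yellow (169,262), small yellow (241,287), blue (356,310) and green (172,369). Large yellow fits: it isn't blue or green, and it is the bigger of the two yellows. The unit is at (316,192) with its stud at (289,190), and the cap is at (470,264). I'll measure these and confirm with a crop.

```bash
python3 - <<'E'
from h import *
p=read_camera("top"); im=p["image"]
hsv=cv2.cvtColor(im,cv2.COLOR_RGB2HSV)
def big(m,box,z):
    mm=np.zeros(m.shape,np.uint8); x0,y0,x1,y1=box; mm[y0:y1,x0:x1]=m[y0:y1,x0:x1]
    c=max(cv2.findContours(mm,cv2.RETR_EXTERNAL,cv2.CHAIN_APPROX_NONE)[0],key=cv2.contourArea)
    w=onz(p,c.reshape(-1,2),z)[:,:2].astype(np.float32)
    return cv2.minAreaRect(w)
yel=cv2.inRange(hsv,(22,120,90),(36,255,255))
print("plate",big(yel,(135,205,205,315),6))
print("small",big(yel,(212,245,275,330),6))
red=cv2.inRange(im,(120,0,0),(255,70,70))
print("cap",big(red,(440,240,500,290),23))
vio=cv2.inRange(hsv,(115,110,40),(140,255,255))
print("mach",big(vio,(250,140,380,240),55))
print("stud@70",onz(p,[289,190],75))
w=read_camera("wrist"); R=cv2.Rodrigues(np.array(w["rvec"]))[0]
print("wristcam pos",ray(w,[[320,240]]),w["fx"],"axes",R.round(2))
crop=cv2.resize(im[130:320,130:380],None,fx=3,fy=3,interpolation=cv2.INTER_CUBIC)
cv2.imwrite('pics/crop1.png',crop[:,:,::-1])
E
```

```text
plate ((463.42169189453125, 335.079345703125), (189.6816864013672, 91.29690551757812), 8.480790138244629)
small ((408.88372802734375, 172.97357177734375), (126.83726501464844, 60.19712448120117), 23.690975189208984)
cap ((471.0053405761719, -331.45062255859375), (35.11892318725586, 37.135231018066406), 1.4378149509429932)
mach ((616.9956665039062, 11.064247131347656), (162.85540771484375, 218.34115600585938), 0.19856300950050354)
stud@70 [[616.18133862  68.20567134  75.        ]]
wristcam pos (array([ 304.80661931, -550.21679473,  383.24872922]), array([[-0.2416729 , -0.09805749, -0.96553809]])) 351.97053105827814 axes [[ 0.39 -0.92 -0.  ]
 [-0.89 -0.38  0.24]
 [-0.23 -0.09 -0.97]]
```

View pics/crop1.png

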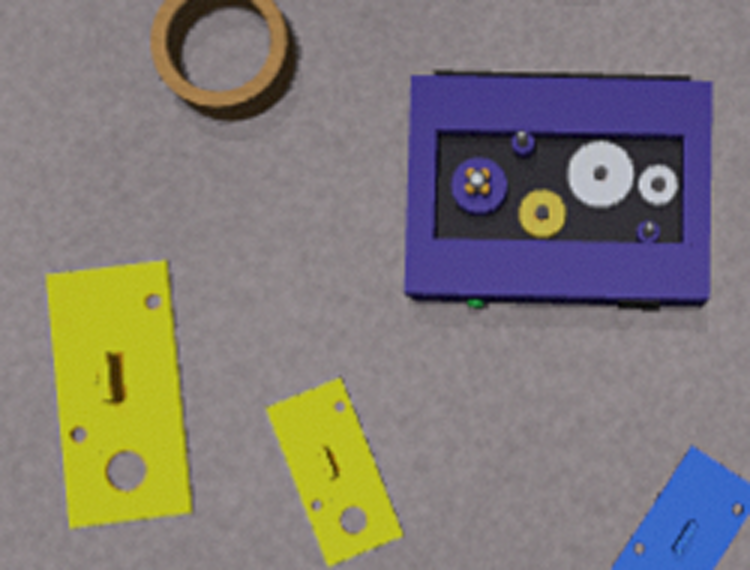

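The crop confirms it: the large yellow plate measures 190x91 mm, while the small one is 127x60. Its big hole points to −x, so plate yaw ≈ 98.5°. The unit's stud is on the +y side, so unit yaw ≈ 0. I'm moving to hover over the plate, stopping to look at the unit on the way.

Emit:
move_arm(commands=[[[0.52, 0.846, -0.1], 1, 0.2], [[0.52, 0.846, -0.1], 1, 0.2], [[0.52, 0.846, -0.1], 1, 0.2], [[0.52, 0.846, -0.1], 1, 0.2], [[0.52, 0.846, -0.1], 1, 0.2], [[0.52, 0.846, -0.1], 1, 0.2], [[0.52, 0.846, -0.1], 1, 0.2], [[0.52, 0.846, -0.1], 1, 0.2], [[0.52, 0.846, -0.1], 1, 0.2], [[0.52, 0.846, -0.1], 1, 0.2], [[0.52, 0.846, -0.1], 1, 0.2], [[0.52, 0.846, -0.1], 1, 0.2], [[0.52, 0.846, -0.1], 1, 0.2], [[0.52, 0.846, -0.1], 1, 0.2], [[0.52, 0.846, -0.1], 1, 0.2], [[0.52, 0.846, -0.1], 1, 0.2], [[0.52, 0.846, -0.1], 1, 0.2], [[0.52, 0.846, -0.1], 1, 0.2], [[0.52, 0.846, -0.1], 1, 0.2], [[0, 0, 0], 0, 0.2]])

```text
t: 2.57
eef_pos: [539.0, -91.1, 347.3]
tcp_rot: [3.141, -0.0, 1.924]
ft_force: [-0.4, -0.5, -0.2]
opening: 0.599
grip_force: 0.0
```

```bash
python3 - <<'E'
from h import *
import pickle
p=read_camera("wrist"); save(p,'w1.png'); pickle.dump(p,open('w1.pkl','wb'))
s=env.state(); print(s["t"],s["eef_pos"],s["tcp_rot"],s["joints"])
th=0
for t in (0,-.02): 
    c,sn=np.cos(t),np.sin(t); R=np.array([[c,-sn],[sn,c]])
    for n,q in dict(pinA=(32,27,81),pinB=(-32,-65,81),stud=(0,58,79)).items():
        xy=R@q[:2]+[617,11]; print(t,n,proj(p,[[*xy,q[2]]]).round(1))
E
```

```text
2.6167 [538.18871867 -92.53876413 347.43244744] [-3.14156700e+00 -2.24934020e-04  1.91974071e+00] [-2.91276320e-01  4.47938254e-01  1.81823131e+00  2.14950885e-04
  8.75578049e-01 -6.40358406e-01]
0 pinA [[534. 127.]]
0 pinB [[398.  217.9]]
0 stud [[511.5  65. ]]
-0.02 pinA [[534.3 128.2]]
-0.02 pinB [[396.7 216.4]]
-0.02 stud [[513.   65.7]]
```

View pics/w1.png

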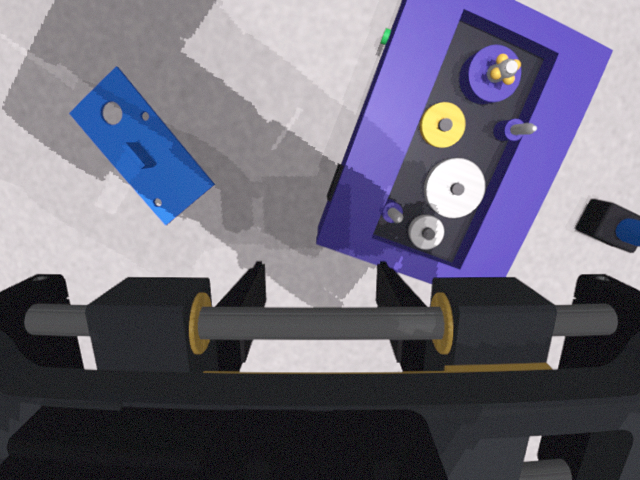

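The wrist view shows pin tips at about (532,128) and (400,216) and the stud tip at (513,66). These fit the unit at (617,11) with yaw −0.02. One more look from closer overhead.

Emit:
move_arm(commands=[[[0.8, 0.7, 0], 0, 0.2], [[0.8, 0.7, 0], 0, 0.2], [[0.8, 0.7, 0], 0, 0.2], [[0, 0, 0], 0, 0.2], [[0, 0, 0], 0, 0.2], [[0, 0, 0], 0, 0.2]])

```text
t: 3.12
eef_pos: [608.8, -32.2, 347.6]
tcp_rot: [-3.141, -0.0, 1.915]
ft_force: [-0.1, -0.1, -0.0]
opening: 0.606
grip_force: 0.0
```

```bash
python3 - <<'E'
from h import *
import pickle
p=read_camera("wrist"); pickle.dump(p,open('w2.pkl','wb'))
s=env.state(); print(s["t"],s["eef_pos"],s["tcp_rot"])
for n,q in dict(pinA=(32,27,81),pinB=(-32,-65,81),stud=(0,58,79)).items():
    t=-.02;c,sn=np.cos(t),np.sin(t); R=np.array([[c,-sn],[sn,c]])
    print(n,proj(p,[[*(R@q[:2]+[617,11]),q[2]],[*(R@q[:2]+[617,11]),55]]).round(1))
im=p["image"]
cv2.imwrite('pics/w2.png',cv2.resize(im[0:300,170:570],None,fx=2,fy=2,interpolation=cv2.INTER_CUBIC)[:,:,::-1])
E
```

```text
3.1667 [608.68913777 -32.41926044 347.74670346] [-3.14106059e+00 -9.87341174e-05  1.91453139e+00]
pinA [[409.3 171.3]
 [401.  168.9]]
pinB [[277.9 258.4]
 [281.6 248.3]]
stud [[383.9 110.5]
 [378.2 113.6]]
```

View pics/w2.png

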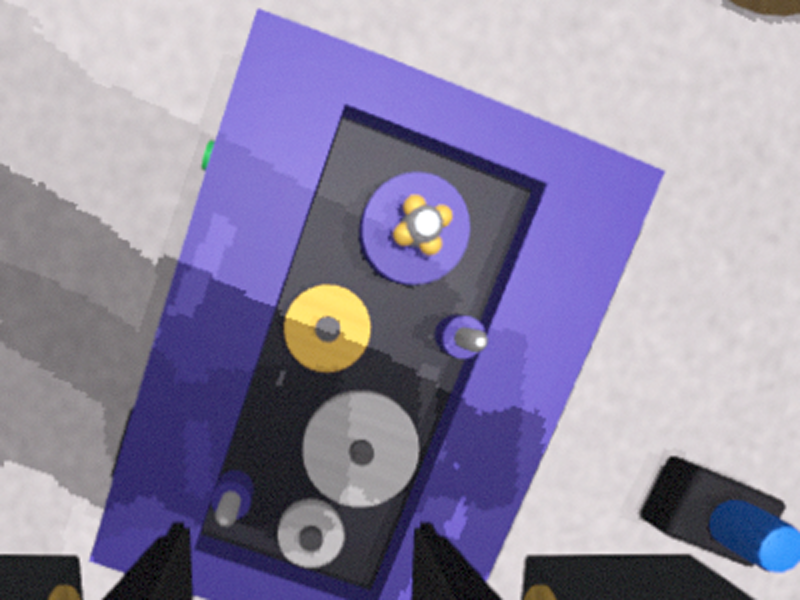

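```bash
cat > fit.py <<'E'
from h import *
from scipy.optimize import least_squares
def fit(obs,x0):  # obs: list of (picture, model xyz, pixel)
    def pose(v,q):
        c,s=np.cos(v[2]),np.sin(v[2]); return [v[0]+c*q[0]-s*q[1],v[1]+s*q[0]+c*q[1],q[2]]
    f=lambda v: np.concatenate([(proj(p,[pose(v,q)])[0]-u) for p,q,u in obs])
    r=least_squares(f,x0,loss='soft_l1',x_scale=[10,10,.05]); return r.x, f(r.x).reshape(-1,2)
E
python3 - <<'E'
from fit import *
import pickle
w1=pickle.load(open('w1.pkl','rb'));w2=pickle.load(open('w2.pkl','rb'))
A=(32,27,81);B=(-32,-65,81);S=(0,58,79);TL=(-80,110,55);TR=(80,110,55);BL=(-80,-110,55)
f=lambda x,y:(170+x/2,y/2)
o2=[(w2,A,f(481,342)),(w2,B,f(224,523)),(w2,S,f(427,222)),(w2,TL,f(258,10)),(w2,TR,f(663,172)),(w2,BL,f(92,560))]
o1=[(w1,A,(533,128)),(w1,B,(400,216)),(w1,S,(513,66)),(w1,TR,(611,50)),(w1,BL,(317,243))]
for o in (o2,o2[:3],o1,o1+o2):
    v,r=fit(o,[617,11,-.02]); print(v.round(3)); print(r.round(1).tolist())
E
```

```text
[6.18758e+02 1.04420e+01 6.00000e-03]
[[0.4, 0.5], [-0.3, 0.1], [0.4, 0.4], [-0.7, -1.6], [1.9, -0.7], [-2.5, 1.8]]
[6.18583e+02 1.06010e+01 1.00000e-02]
[[0.2, -0.0], [-0.1, 0.1], [-0.0, -0.0]]
[618.019  10.969   0.   ]
[[2.2, -0.4], [-0.7, 2.5], [-0.3, -0.4], [3.3, -0.3], [-2.2, 0.3]]
[6.18424e+02 1.06700e+01 4.00000e-03]
[[2.5, 0.1], [-0.1, 3.3], [-0.2, 0.2], [3.3, -0.2], [-1.5, 1.3], [0.1, 0.1], [-0.8, -0.5], [0.3, -0.0], [-0.5, -2.3], [1.8, -0.8], [-3.0, 1.1]]
```

Fitting the three tips gives the unit at (618.5, 10.6) with yaw ≈ +0.01, residuals under 0.3 px. Next is the plate.

Emit:
move_arm(commands=[[[-0.267, 0.722, 0], 1, 0.2], [[-0.267, 0.722, 0], 1, 0.2], [[-0.267, 0.722, 0], 1, 0.2], [[-0.267, 0.722, 0], 1, 0.2], [[-0.267, 0.722, 0], 1, 0.2], [[-0.267, 0.722, 0], 1, 0.2], [[-0.267, 0.722, 0], 1, 0.2], [[-0.267, 0.722, 0], 1, 0.2], [[-0.267, 0.722, 0], 1, 0.2], [[-0.267, 0.722, 0], 1, 0.2], [[-0.267, 0.722, 0], 1, 0.2], [[-0.267, 0.722, 0], 1, 0.2], [[-0.267, 0.722, 0], 1, 0.2], [[-0.267, 0.722, 0], 1, 0.2], [[-0.267, 0.722, 0], 1, 0.2], [[-0.267, 0.722, 0], 1, 0.2], [[-0.267, 0.722, 0], 1, 0.2], [[0, 0, 0], 0.16, 0.2], [[0, 0, 0], 0, 0.2], [[0, 0, 0], 0, 0.2]])

```text
t: 4.83
eef_pos: [473.4, 335.6, 347.9]
tcp_rot: [-3.141, -0.0, -2.997]
ft_force: [-1.0, -0.2, 0.5]
opening: 0.598
grip_force: 0.0
```

```bash
python3 - <<'E'
from fit import *
import pickle
p=read_camera("wrist"); pickle.dump(p,open('w3.pkl','wb')); save(p,'w3.png')
s=env.state(); print(s["t"],s["eef_pos"],s["tcp_rot"],s["joints"])
y=np.radians(98.48); c,sn=np.cos(y),np.sin(y)
for n,q in dict(H=(0,58,6),a=(32,27,6),b=(-32,-65,6),fin1=(0,8,40),fin2=(0,-28,40)).items():
    print(n,proj(p,[[463.4+c*q[0]-sn*q[1],335.1+sn*q[0]+c*q[1],q[2]]]).round(1))
E
```

```text
4.8833 [473.58583832 335.49912429 347.90415519] [-3.14153664e+00  3.16077052e-05 -2.99741212e+00] [ 5.02574360e-01  4.91285760e-01  1.73411838e+00 -8.00987054e-05
  9.16178564e-01 -1.21235373e+00]
H [[321.  145.4]]
a [[356.4 180.4]]
b [[288.3 276. ]]
fin1 [[321.3 207.7]]
fin2 [[321.4 249.6]]
```

View pics/w3.png

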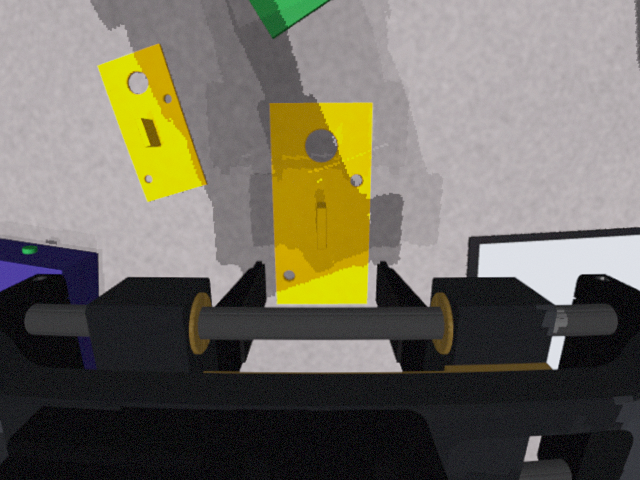

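The picture shows the hole centres at (321,145), (356,181) and (289,276), all where predicted. Descending to grip the fin.

Emit:
move_arm(commands=[[[0, 0.03, -0.8], 0, 0], [[0, 0, -0.9], 0, 0], [[0, 0, -0.9], 0, 0], [[0, 0, -0.9], 0, 0], [[0, 0, -0.7], 0, 0], [[0, 0, -0.4], 0, 0], [[0, 0, -0.3], 0, 0], [[0, 0, 0], 0, 0], [[0, 0, 0], 0, -1], [[0, 0, 0], 0, -1], [[0, 0, 0], 0, -1], [[0, 0, 0], 0, -1], [[0, 0, 0], 0, -1], [[0, 0, 0], 0, -1], [[0, 0, 0], 0, -1], [[0, 0, 0], 0, -1], [[0, 0, 0], 0, -1], [[0, 0, 0], 0, -1]])

```text
t: 6.38
eef_pos: [473.2, 337.7, 201.0]
tcp_rot: [3.141, 0.0, -2.994]
ft_force: [-0.5, -1.4, 5.1]
opening: 0.082
grip_force: 30.0
```

Gripped: the opening of 0.082 is 7.8 mm, matching the fin. Lifting and carrying it over the unit.

Emit:
move_arm(commands=[[[0, 0, 0.6], 0, -1], [[0, 0, 1], 0, -1], [[0, 0, 1], 0, -1], [[0, 0, 1], 0, -1], [[0.231, -0.535, 0.4], -1, -1], [[0.231, -0.535, 0], -1, -1], [[0.231, -0.535, 0], -1, -1], [[0.231, -0.535, 0], -1, -1], [[0.231, -0.535, 0], -1, -1], [[0.231, -0.535, 0], -1, -1], [[0.231, -0.535, 0], -1, -1], [[0.231, -0.535, 0], -1, -1], [[0.231, -0.535, 0], -1, -1], [[0.231, -0.535, 0], -1, -1], [[0.231, -0.535, 0], -1, -1], [[0.231, -0.535, 0], -1, -1], [[0.231, -0.535, 0], -1, -1], [[0.231, -0.535, 0], -1, -1], [[0.231, -0.535, 0], -1, -1], [[0.231, -0.535, 0], -1, -1]])

```text
t: 8.05
eef_pos: [584.3, 80.1, 320.2]
tcp_rot: [-3.141, -0.001, 2.004]
ft_force: [-0.4, -0.4, -2.4]
opening: 0.084
grip_force: 30.0
```

Emit:
move_arm(commands=[[[0.231, -0.535, 0], -1, -1], [[0.231, -0.535, 0], -1, -1], [[0.231, -0.535, 0], -1, -1], [[0.231, -0.535, 0], -1, -1], [[0.231, -0.535, 0], -1, -1], [[0, 0, -0.4], -0.35, -1], [[0, 0, -0.4], 0, -1], [[0, 0, 0], 0, -1], [[0, 0, 0], 0, -1], [[0, 0, 0], 0, -1], [[0, 0, 0], 0, -1]])

```text
t: 8.97
eef_pos: [618.7, 1.1, 297.2]
tcp_rot: [3.141, 0.0, 1.582]
ft_force: [0.2, -0.2, -1.9]
opening: 0.08
grip_force: 30.0
```

```bash
python3 - <<'E'
from fit import *
import pickle
p=read_camera("wrist"); pickle.dump(p,open('w4.pkl','wb')); 
t=read_camera("top")
s=env.state(); print(s["t"],s["eef_pos"],s["tcp_rot"],s["joints"],s["ft_force"],s["moment"])
e=s["eef_pos"]; y=s["tcp_rot"][2]-np.pi/2; c,sn=np.cos(y),np.sin(y); z=e[2]-201+6
for n,q in dict(H=(0,58),a=(32,27),b=(-32,-65)).items():
    X=[e[0]+c*q[0]-sn*(q[1]+10),e[1]+sn*q[0]+c*(q[1]+10),z]
    print(n,np.round(X),proj(p,[X]).round(1),proj(t,[X]).round(1))
I=np.hstack([cv2.resize(p["image"][0:300,170:470],(450,450)),cv2.resize(t["image"][140:240,250:350],(340,450))])
cv2.imwrite('pics/w4.png',I[:,:,::-1])
E
```

```text
9.0667 [618.74683849   0.9525206  297.28346121] [3.14074626e+00 9.60905238e-05 1.58141141e+00] [-1.05168735e-01  6.02017419e-01  1.68124698e+00  3.08459369e-06
  8.57476434e-01 -1.15785876e-01] [-0.23204373 -0.11855197 -2.22729984] [-0.01930939 -0.05094516 -0.02073039]
H [618.  69. 102.] [[319.5 147.7]] [[287.8 186.6]]
a [650.  38. 102.] [[383.3 211.4]] [[303.  171.7]]
b [587. -54. 102.] [[263.2 370.4]] [[346.7 202.5]]
```

View pics/w4.png

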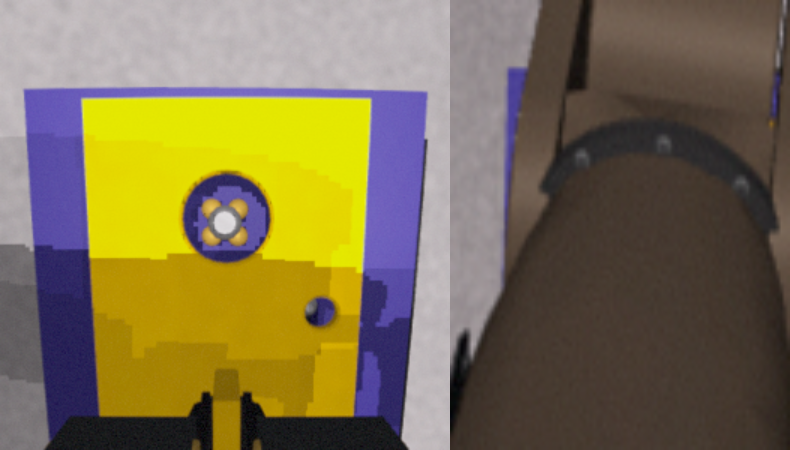

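The plate is over the unit. The stud tip shows at full-frame (320,148) inside its hole, and pin A is visible in the left part of its hole at (384,208). I'll measure both in this same picture so the camera bias cancels.

```bash
python3 - <<'E'
from fit import *
import pickle
p=pickle.load(open('w4.pkl','rb')); im=p["image"]; hsv=cv2.cvtColor(im,cv2.COLOR_RGB2HSV)
yel=cv2.inRange(hsv,(22,120,60),(36,255,255))
def hole(x,y,r):
    m=np.zeros_like(yel); m[y-r:y+r,x-r:x+r]=255-yel[y-r:y+r,x-r:x+r]
    cs=cv2.findContours(m,cv2.RETR_EXTERNAL,cv2.CHAIN_APPROX_NONE)[0]; c=max(cs,key=cv2.contourArea)
    return cv2.minEnclosingCircle(c), cv2.contourArea(c)
H=hole(320,145,36);a=hole(384,208,16); print(H,a)
g=im[:,:,0].astype(int)
w=(im.min(2)>150); w2=np.zeros_like(w); w2[128:168,300:340]=w[128:168,300:340]; ys,xs=np.nonzero(w2); S=(xs.mean(),ys.mean()); print("stud",S,len(xs))
s=hsv[196:222,370:398]; print((im[198:220:1,372:398].max(2)*(s[2:24,2:28,1]<90)).tolist())
z=297.28-201
M,r=fit([(p,(0,58,79),S)],[618.6,10.6,.01]); print("mach by stud",M)
P,r=fit([(p,(0,58,z+6),H[0][0]),(p,(32,27,z+6),a[0][0])],[618.6,11,.01]); print("plate",P,r)
print("pred stud, pinA tip", [proj(p,[[618.5-.01*58,10.6+58,79]]),proj(p,[[618.5+32-.27,10.6+27.3,81]]),proj(p,[[618.5+32-.27,10.6+27.3,70]])])
E
```

```text
(((320.5407409667969, 145.05172729492188), 30.159038543701172), 2692.0) (((383.3835754394531, 207.4109649658203), 10.701567649841309), 313.0)
stud (np.float64(319.5133689839572), np.float64(147.93048128342247)) 187
[[0, 0, 0, 0, 0, 0, 0, 0, 0, 0, 0, 98, 104, 113, 0, 0, 0, 0, 0, 0, 0, 0, 0, 0, 0, 0], [0, 0, 0, 0, 0, 0, 0, 0, 89, 0, 0, 0, 0, 0, 0, 0, 98, 0, 0, 0, 0, 0, 0, 0, 0, 0], [0, 0, 0, 0, 0, 0, 109, 97, 95, 0, 0, 0, 0, 0, 0, 0, 0, 0, 110, 0, 0, 0, 0, 0, 0, 0], [0, 0, 0, 0, 0, 103, 99, 93, 92, 0, 0, 0, 0, 0, 0, 0, 0, 0, 0, 102, 0, 0, 0, 0, 0, 0], [0, 0, 0, 0, 110, 106, 98, 95, 88, 84, 0, 0, 0, 0, 0, 0, 0, 0, 0, 0, 0, 0, 0, 0, 0, 0], [0, 0, 0, 128, 118, 113, 95, 92, 88, 77, 0, 0, 0, 0, 0, 0, 0, 0, 0, 0, 95, 0, 0, 0, 0, 0], [0, 0, 148, 140, 120, 118, 109, 91, 79, 73, 0, 0, 0, 0, 0, 0, 0, 0, 0, 0, 82, 0, 0, 0, 0, 0], [0, 0, 144, 140, 123, 121, 115, 91, 79, 0, 0, 0, 0, 0, 0, 0, 0, 0, 0, 0, 0, 0, 0, 0, 0, 0], [0, 0, 132, 142, 123, 120, 109, 86, 71, 0, 0, 0, 0, 0, 0, 0, 0, 0, 0, 0, 0, 0, 0, 0, 0, 0], [0, 0, 110, 128, 115, 106, 94, 73, 64, 0, 0, 0, 0, 0, 0, 0, 0, 0, 0, 0, 0, 0, 0, 0, 0, 
[... 610 characters left out ...]
, 0, 0, 0, 0, 0, 0, 0, 0, 0, 0, 107, 0, 0, 0, 0, 0, 0, 0, 0, 0], [0, 0, 0, 0, 0, 0, 74, 57, 56, 0, 0, 0, 0, 93, 107, 105, 0, 0, 0, 0, 0, 0, 0, 0, 0, 0], [0, 0, 0, 0, 0, 0, 0, 0, 0, 0, 96, 99, 0, 0, 0, 0, 0, 0, 0, 0, 0, 0, 0, 0, 0, 0], [0, 0, 0, 0, 0, 0, 0, 0, 0, 0, 0, 0, 0, 0, 0, 0, 0, 0, 0, 0, 0, 0, 0, 0, 0, 0], [0, 0, 0, 0, 0, 0, 0, 0, 0, 0, 0, 0, 0, 0, 0, 0, 0, 0, 0, 0, 0, 0, 0, 0, 0, 0]]
mach by stud [6.18592875e+02 1.07170569e+01 1.00086345e-02]
plate [6.19062631e+02 1.24832222e+01 1.46204772e-02] [[-0.6403829  -0.58977155]
 [ 0.68362147  0.70017457]]
pred stud, pinA tip [array([[319.34143338, 148.14229373]]), array([[376.39815395, 205.15149285]]), array([[373.50528642, 202.08847376]])]
```

The stud agrees with my unit pose to 0.2 px. The plate sits about 1.6 mm too far in +y, so I'm shifting it, lowering to just above the pin tips and re-measuring.

Emit:
move_arm(commands=[[[-0.01, -0.055, -0.1], 0, -1], [[0, 0, -0.15], 0, -1], [[0, 0, -0.15], 0, -1], [[0, 0, 0], 0, -1], [[0, 0, 0], 0, -1], [[0, 0, 0], 0, -1]])

```text
t: 9.57
eef_pos: [618.5, -1.1, 284.7]
tcp_rot: [3.142, -0.0, 1.581]
ft_force: [0.6, 0.2, -2.7]
opening: 0.08
grip_force: 30.0
```

```bash
python3 - <<'E'
from fit import *
import pickle
p=read_camera("wrist"); im=p["image"]; hsv=cv2.cvtColor(im,cv2.COLOR_RGB2HSV)
s=env.state(); print(s["t"],s["eef_pos"],s["tcp_rot"],s["ft_force"]); z=s["eef_pos"][2]-201
yel=cv2.inRange(hsv,(22,120,60),(36,255,255))
def hole(x,y,r):
    m=np.zeros_like(yel); m[y-r:y+r,x-r:x+r]=255-yel[y-r:y+r,x-r:x+r]
    c=max(cv2.findContours(m,cv2.RETR_EXTERNAL,cv2.CHAIN_APPROX_NONE)[0],key=cv2.contourArea)
    return cv2.minEnclosingCircle(c)
H=hole(320,148,36);a=hole(382,210,16); print(H,a)
w=(im.min(2)>150); w2=np.zeros_like(w); w2[128:168,300:340]=w[128:168,300:340]; ys,xs=np.nonzero(w2); S=(xs.mean(),ys.mean()); print("stud",S,len(xs))
print("mach by stud",fit([(p,(0,58,79),S)],[618.6,10.6,.01])[0])
print("plate",fit([(p,(0,58,z+6),H[0]),(p,(32,27,z+6),a[0])],[618.6,11,.01]))
cv2.imwrite('pics/w5.png',cv2.resize(im[100:240,270:410],(560,560),interpolation=cv2.INTER_CUBIC)[:,:,::-1])
E
```

```text
9.6167 [618.50950381  -1.04745991 284.78026899] [3.14144574e+00 2.61928334e-05 1.58061045e+00] [-0.43297911  0.17904605 -2.73137794]
((320.53594970703125, 145.1046905517578), 30.10955047607422) ((382.7321472167969, 206.80357360839844), 10.707387924194336)
stud (np.float64(320.08490566037733), np.float64(143.89622641509433)) 212
mach by stud [6.18575318e+02 1.06864086e+01 1.00345386e-02]
plate (array([6.18551349e+02, 1.04672077e+01, 1.37056490e-02]), array([[-0.9645433 , -0.86303911],
       [ 1.05621326,  1.09212222]]))
```

View pics/w5.png

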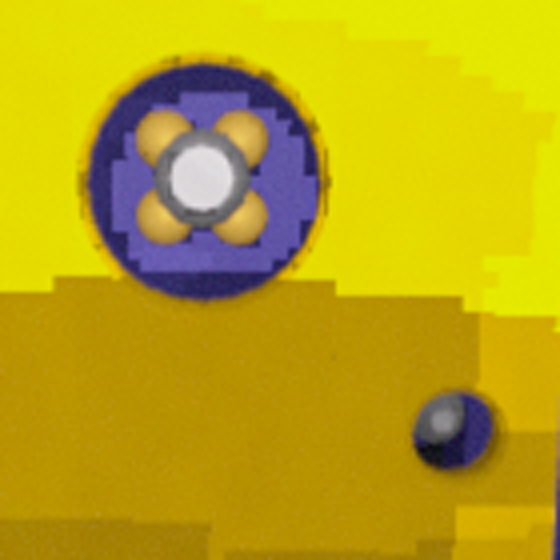

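The stud is now centred in its hole and pin A's tip is inside the small hole at crop (443,420). The plate and unit poses agree to 0.2 mm, so I'm lowering.

Emit:
move_arm(commands=[[[0, 0.005, -0.1], 0, -1], [[0, 0, -0.1], 0, -1], [[0, 0, -0.1], 0, -1], [[0, 0, -0.1], 0, -1], [[0, 0, 0], 0, -1]])

```text
t: 10.03
eef_pos: [618.3, -0.9, 272.0]
tcp_rot: [-3.141, -0.0, 1.581]
ft_force: [-0.6, -0.1, -3.1]
opening: 0.083
grip_force: 30.0
```

No contact force, so the pins are in their holes. Continuing to flush.

Emit:
move_arm(commands=[[[0, 0, -0.1], 0, -1], [[0, 0, -0.1], 0, -1], [[0, 0, -0.1], 0, -1], [[0, 0, -0.1], 0, -1], [[0, 0, -0.08], 0, -1], [[0, 0, -0.05], 0, -1], [[0, 0, 0], 0, -1], [[0, 0, 0], 0, -1]])

```text
t: 10.7
eef_pos: [618.5, -0.9, 256.8]
tcp_rot: [-3.142, 0.0, 1.581]
ft_force: [0.4, -0.7, -2.3]
opening: 0.083
grip_force: 30.0
```

Emit:
move_arm(commands=[[[0, 0, -0.03], 0, -1], [[0, 0, -0.03], 0, -1], [[0, 0, 0], 0, -1], [[0, 0, 0], 0, -1]])

```text
t: 11.03
eef_pos: [618.4, -0.9, 256.0]
tcp_rot: [3.141, 0.0, 1.581]
ft_force: [-1.4, 0.1, 6.1]
opening: 0.085
grip_force: 30.0
```

Contact at TCP z = 256.0, exactly 55 mm above the pick height, so the plate is flush. Releasing, lifting and checking.

Emit:
move_arm(commands=[[[0, 0, 0.03], 0, 0], [[0, 0, 0], 0, 0], [[0, 0, 0], 0, 0], [[0, 0, 0], 0, 0], [[0, 0, 0], 0, 0], [[0, 0, 0.3], 0, 0], [[0, 0, 0.9], 0, 0], [[0, 0, 1], 0, 0], [[0, 0, 0.8], 0, 0], [[0, 0, 0], 0, 0], [[0, 0, 0], 0, 0]])

```text
t: 11.95
eef_pos: [618.4, -0.8, 347.8]
tcp_rot: [3.138, 0.0, 1.581]
ft_force: [0.1, -0.2, -0.1]
opening: 0.503
grip_force: 0.0
```

```bash
python3 - <<'E'
from fit import *
p=read_camera("wrist"); im=p["image"]
s=env.state(); print(s["t"],s["eef_pos"],s["tcp_rot"],s["ft_force"])
t=.01;c,sn=np.cos(t),np.sin(t)
for n,q in dict(H=(0,58,61),A=(32,27,61),At=(32,27,81),B=(-32,-65,61),S=(0,58,79)).items():
    print(n,proj(p,[[618.5+c*q[0]-sn*q[1],10.6+sn*q[0]+c*q[1],q[2]]]).round(1))
cv2.imwrite('pics/w6.png',cv2.resize(im[60:360,170:470],(600,600),interpolation=cv2.INTER_CUBIC)[:,:,::-1])
E
```

```text
12.0 [618.20863162  -0.84316033 346.36029864] [3.14078933e+00 6.89898684e-05 1.58058804e+00] [-0.81092281  0.03540451 -0.28786077]
H [[319.  144.7]]
A [[361.5 187. ]]
At [[364.8 190.3]]
B [[279.9 299.8]]
S [[319.  144.7]]
```

View pics/w6.png

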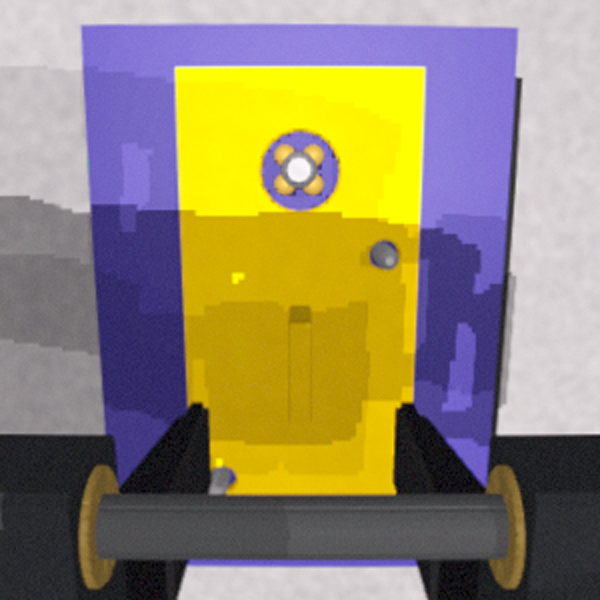

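The plate is flat, with both pins showing through at crop (383,255) and (222,480) and the stud centred at (299,168). On to the cap.

Emit:
move_arm(commands=[[[-0.35, -0.787, 0], 0, 0.2], [[-0.35, -0.787, 0], 0, 0.2], [[-0.35, -0.787, 0], 0, 0.2], [[-0.35, -0.787, 0], 0, 0.2], [[-0.35, -0.787, 0], 0, 0.2], [[-0.35, -0.787, 0], 0, 0.2], [[-0.35, -0.787, 0], 0, 0.2], [[-0.35, -0.787, 0], 0, 0.2], [[-0.35, -0.787, 0], 0, 0.2], [[-0.35, -0.787, 0], 0, 0.2], [[-0.35, -0.787, 0], 0, 0.2], [[-0.35, -0.787, 0], 0, 0.2], [[-0.35, -0.787, 0], 0, 0.2], [[-0.35, -0.787, 0], 0, 0.2], [[0, 0, 0], 0, 0.2], [[0, 0, 0], 0, 0.2], [[0, 0, 0], 0, 0.2]])

```text
t: 13.42
eef_pos: [471.5, -331.0, 345.1]
tcp_rot: [-3.141, -0.001, 1.58]
ft_force: [-0.1, -0.4, -0.2]
opening: 0.6
grip_force: 0.0
```

```bash
python3 - <<'E'
from fit import *
p=read_camera("wrist"); im=p["image"]
s=env.state(); print(s["t"],s["eef_pos"],s["tcp_rot"])
m=cv2.inRange(cv2.cvtColor(im,cv2.COLOR_RGB2HSV),(0,150,60),(6,255,255))
c=max(cv2.findContours(m,cv2.RETR_EXTERNAL,cv2.CHAIN_APPROX_NONE)[0],key=cv2.contourArea).reshape(-1,2)
print(cv2.boundingRect(c), [ (d["confidence"],np.round(d["at"])) for d in cut_out("cap",p)])
# fit cap xy: project silhouette of model (hull of 3 circles), compare bounding boxes
from scipy.optimize import least_squares
a=np.linspace(0,2*np.pi,120)
def sil(v): 
    X=np.vstack([np.c_[v[0]+r*np.cos(a),v[1]+r*np.sin(a),np.full(120,z)] for r,z in((19.5,0),(19.5,23),(14,23),(13.5,49))])
    return proj(p,X)
b=np.r_[c.min(0)-.5,c.max(0)+.5]
f=lambda v:(lambda q:np.r_[q.min(0),q.max(0)]-b)(sil(v))
r=least_squares(f,[471,-331],diff_step=1e-3); print(r.x,r.fun)
cv2.imwrite('pics/w7.png',im[:,:,::-1])
E
```

```text
13.4667 [ 471.70094782 -330.68043302  345.37002404] [-3.14080924e+00 -9.63737008e-04  1.58107605e+00]
(301, 204, 43, 47) [(0.64, array([320., 226.]))]
[ 472.99430599 -332.29990363] [-0.72117226 -1.28635296  0.72131815  1.19082898]
```

View pics/w7.png

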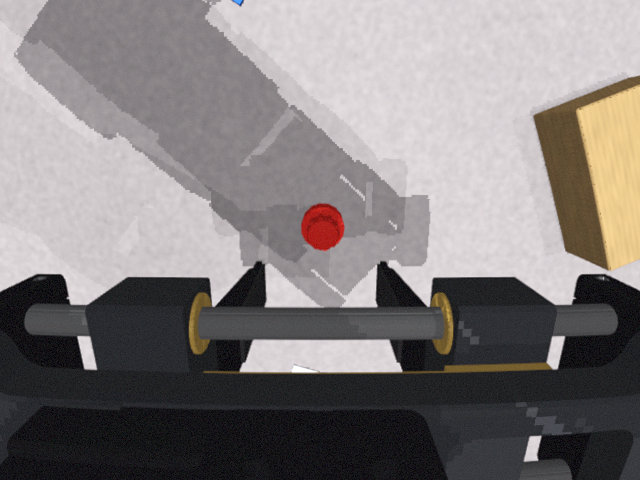

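The cap is at pixel (322,227), upright, at world (473.0, −332.3). Descending onto the knob with the fingertips just above the skirt.

Emit:
move_arm(commands=[[[0.04, -0.05, -0.8], 0, 0.2], [[0, 0, -0.9], 0, 0.2], [[0, 0, -0.9], 0, 0.2], [[0, 0, -0.9], 0, 0.2], [[0, 0, -0.5], 0, 0.2], [[0, 0, -0.3], 0, 0.2], [[0, 0, 0], 0, 0.2], [[0, 0, 0], 0, 0.2]])

```text
t: 14.18
eef_pos: [473.1, -332.6, 217.2]
tcp_rot: [3.142, -0.0, 1.581]
ft_force: [-0.1, 0.5, 1.0]
opening: 0.601
grip_force: 0.0
```

Emit:
move_arm(commands=[[[0, 0.01, -0.05], 0, -1], [[0, 0, 0], 0, -1], [[0, 0, 0], 0, -1], [[0, 0, 0], 0, -1], [[0, 0, 0], 0, -1], [[0, 0, 0], 0, -1], [[0, 0, 0], 0, -1], [[0, 0, 0], 0, -1]])

```text
t: 14.85
eef_pos: [472.7, -332.7, 215.8]
tcp_rot: [3.141, 0.0, 1.581]
ft_force: [-0.3, 0.4, 4.9]
opening: 0.267
grip_force: 30.0
```

Emit:
move_arm(commands=[[[0, 0, 0.6], 0, -1], [[0, 0, 1], 0, -1], [[0, 0, 1], 0, -1], [[0, 0, 1], 0, -1], [[0.323, 0.891, 0.4], 0, -1], [[0.323, 0.891, 0], 0, -1], [[0.323, 0.891, 0], 0, -1], [[0.323, 0.891, 0], 0, -1], [[0.323, 0.891, 0], 0, -1], [[0.323, 0.891, 0], 0, -1], [[0.323, 0.891, 0], 0, -1], [[0.323, 0.891, 0], 0, -1], [[0.323, 0.891, 0], 0, -1], [[0.323, 0.891, 0], 0, -1], [[0.323, 0.891, 0], 0, -1], [[0.323, 0.891, 0], 0, -1], [[0.323, 0.891, 0], 0, -1], [[0.323, 0.891, 0], 0, -1], [[0.323, 0.891, 0], 0, -1], [[0, 0, 0], 0, -1]])

```text
t: 16.52
eef_pos: [618.8, 72.1, 335.1]
tcp_rot: [3.141, -0.001, 1.584]
ft_force: [0.3, -0.4, 0.0]
opening: 0.265
grip_force: 30.0
```

Emit:
move_arm(commands=[[[0, 0, -0.6], 0, -1], [[0, 0, -0.3], 0, -1], [[0, 0, 0], 0, -1], [[0, 0, 0], 0, -1], [[0, 0, 0], 0, -1]])

```text
t: 16.93
eef_pos: [618.1, 67.8, 308.9]
tcp_rot: [3.141, 0.0, 1.58]
ft_force: [0.1, -0.7, -0.0]
opening: 0.262
grip_force: 30.0
```

```bash
python3 - <<'E'
from fit import *
p=read_camera("wrist"); im=p["image"]
s=env.state(); print(s["t"],s["eef_pos"],s["tcp_rot"],s["ft_force"],s["opening"])
# silhouette of held cap vs prediction (visible upper edge & sides)
m=cv2.inRange(cv2.cvtColor(im,cv2.COLOR_RGB2HSV),(0,150,60),(6,255,255))
c=max(cv2.findContours(m,cv2.RETR_EXTERNAL,cv2.CHAIN_APPROX_NONE)[0],key=cv2.contourArea).reshape(-1,2)
a=np.linspace(0,2*np.pi,120); z=s["eef_pos"][2]-215.8
for dy in(0,.4,1): 
    q=proj(p,np.vstack([np.c_[s["eef_pos"][0]+r*np.cos(a),s["eef_pos"][1]+dy+r*np.sin(a),np.full(120,h)] for r,h in((19.5,z),(19.5,z+23))]))
    print(dy,q.min(0),q.max(0))
print(c.min(0)-.5,c.max(0)+.5)
cv2.imwrite('pics/w8.png',cv2.resize(im[120:360,200:440],(600,600),interpolation=cv2.INTER_CUBIC)[:,:,::-1])
E
```

```text
16.9833 [618.10731553  67.85672961 309.05777425] [3.14082377e+00 3.85032710e-06 1.57989755e+00] [-0.54521486  0.20856959  0.29883098] 0.2649001903781071
0 [281.98084006 234.64541674] [356.98695651 315.92299137]
0.4 [281.96663559 233.96354885] [357.0156434 315.2447974]
1 [281.94534103 232.93949898] [357.05869504 314.22593951]
[288.5 235.5] [351.5 306.5]
```

View pics/w8.png

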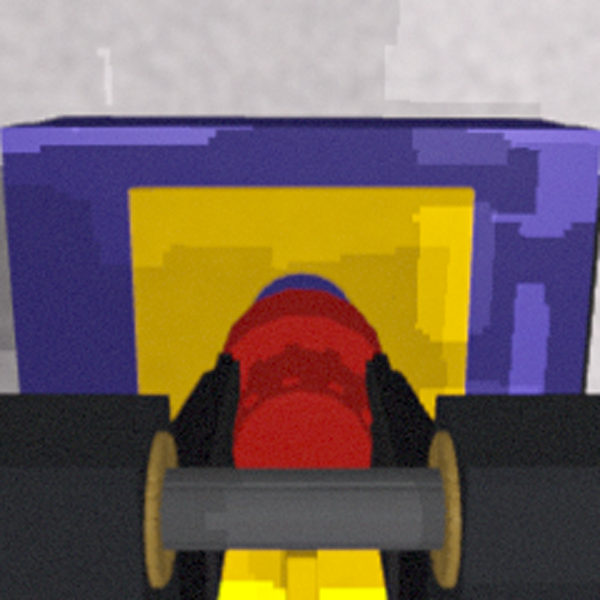

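The cap is held upright over the stud, with its skirt edge centred at crop (302,290) inside the ring of the big hole. Lowering toward the balls.

Emit:
move_arm(commands=[[[0, 0.015, -0.2], 0, -1], [[0, 0, -0.2], 0, -1], [[0, 0, -0.1], 0, -1], [[0, 0, -0.1], 0, -1], [[0, 0, 0], 0, -1]])

```text
t: 17.4
eef_pos: [617.9, 68.8, 289.6]
tcp_rot: [-3.14, -0.0, 1.581]
ft_force: [-0.2, 0.0, -0.8]
opening: 0.267
grip_force: 30.0
```

Emit:
move_arm(commands=[[[0, 0, -0.05], 0, -1], [[0, 0, -0.05], 0, -1], [[0, 0, -0.05], 0, -1], [[0, 0, -0.05], 0, -1], [[0, 0, 0], 0, -1]])

```text
t: 17.82
eef_pos: [618.1, 68.8, 285.1]
tcp_rot: [3.14, 0.0, 1.581]
ft_force: [-0.6, -0.4, 2.7]
opening: 0.268
grip_force: 30.0
```

Emit:
move_arm(commands=[[[0, 0, -0.05], 0, -1], [[0, 0, -0.05], 0, -1], [[0, 0, -0.05], 0, -1], [[0, 0, 0], 0, -1]])

```text
t: 18.15
eef_pos: [617.7, 68.7, 278.5]
tcp_rot: [-3.14, 0.0, 1.581]
ft_force: [0.1, 0.0, -11.0]
opening: 0.268
grip_force: 30.0
```

It clicked: the force flipped sign and the cap is drawing down. Continuing to the plate.

Emit:
move_arm(commands=[[[0, 0, -0.05], 0, -1], [[0, 0, -0.05], 0, -1], [[0, 0, 0], 0, -1], [[0, 0, 0], 0, -1]])

```text
t: 18.48
eef_pos: [618.1, 68.8, 277.2]
tcp_rot: [3.141, 0.0, 1.581]
ft_force: [0.4, 0.3, -1.0]
opening: 0.269
grip_force: 30.0
```

Emit:
move_arm(commands=[[[0, 0, -0.03], 0, -1], [[0, 0, -0.03], 0, -1], [[0, 0, 0], 0, -1], [[0, 0, 0], 0, -1]])

```text
t: 18.82
eef_pos: [618.0, 68.8, 276.7]
tcp_rot: [3.14, 0.0, 1.581]
ft_force: [-3.3, 0.2, 12.1]
opening: 0.27
grip_force: 30.0
```

Seated at z = 276.7 (expected 276.8) with 12 N. I'll hold and check that it stays steady.

Emit:
move_arm(commands=[[[0, 0, 0], 0, -1], [[0, 0, 0], 0, -1], [[0, 0, 0], 0, -1], [[0, 0, 0], 0, -1], [[0, 0, 0], 0, -1], [[0, 0, 0], 0, -1]])

```text
t: 19.32
eef_pos: [618.0, 68.8, 276.7]
tcp_rot: [3.14, 0.0, 1.581]
ft_force: [-3.7, 0.2, 12.4]
opening: 0.27
grip_force: 30.0
```

```bash
python3 - <<'E'
from h import *
for i in range(3):
    read_camera("wrist"); s=env.state(); print(s["t"],s["eef_pos"],s["ft_force"])
print(proj(read_camera("scene"),[[618,69,84],[618,69,61]]))
E
```

```text
19.3667 [618.02242492  68.78475484 276.74069939] [-2.93309912 -0.42747904 13.33873406]
19.4167 [618.02554435  68.80260225 276.77330684] [-4.02857427  0.60116892 13.08626006]
19.4667 [618.03060202  68.81414791 276.75889693] [-3.75527688 -0.46762534 12.78192098]
[[373.36272912 234.37130909]
 [372.77389996 242.29181856]]
```

```bash
python3 -c "
from h import *
print(env.job_done())"
```

```text
the job is handed in; nothing more can be done
None
```

I lowered the yellow cover plate flush over both pins and the stud, then snapped the red cap home. I handed the job in at about 19.5 s with the arm still pressing the cap down at about 12–13 N; no verdict came back.

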